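# Unhook the slide tray from its drying stand

## Task

Take the slide tray off the sloping drying stand by its blue grip plate: tilt its lower end up until you feel it just touch its stop, then lift its hooked lip off the rail and draw it out, without pressing hard on the bars at any time (glass slides). Lay the tray flat and right way up on the green-edged mat, lengthwise and centred, let go of it, and leave the flask, the beaker and the jar where they are.

Things in the scene. Friction and masses are not known exactly. Their poses are not given: they have to be found in the camera images.
- rail (a point): Middle, on the centre line, of the fixed 8 mm steel rail along the top of the drying stand, 105 mm above the table. Axes: y along the rail, z up, x level, uphill. The tray hangs on it as found at a slope of 25 degrees, lower end and grip to -x. To tilt it, turn it about this rail.
- stand: Drying stand: aluminium frame 150 x 140 mm, 135 mm high, fixed to the table; sides 54 mm either side of its middle. Origin under its middle at table height, 45 mm to -x of the rail; axes as rail. A yoke at its top carries a hold-down bar and a stop bar (8 mm, dark, parallel to the rail), between which the tray's tongue lies.
- yoke: The yoke at the top of the stand: two fixed orange end plates and the two dark bars between them. Origin on the rail's centre line, x up the slope, z out of it. Keep under 15 N on the bars: a touch of the stop shows as a torque of 0.1 to 0.3 N m on the hand within a degree or two; a few degrees of overtilt can be too much.
- hold_down (a point): Mean place of the hold-down bar: 24 mm up the slope from the rail, 16.5 mm out (square to the slope). It keeps the lip from lifting off untilted. Both bars together are clamped anywhere along a slot, from 2 mm below this place to 4 mm beyond (3.5 mm up the slope and 2 mm out); its setting is hidden and stays. With it, the lip needs 12 to 30 degrees of tilt to come off, always less than at the stop.
- stop_bar (a point): Mean place of the stop bar: 18 mm up the slope from the rail, 13 mm in. It meets the tongue at a tilt of 26 to 45 degrees: no one angle suits all, so feel for it. About 3 degrees before the stop the lip always comes off by moving the tray 14 mm square out from its own floor, then drawing it back 45 mm toward its grip end.
- rest_bar (a point): Middle of the black bar, 8 mm, 95 mm down the slope from the rail, on which the underside of the tray's lower end rests. Fixed to the stand.
- tray_hook (a point): Middle of the white slide tray's downward-open slot, 11 mm wide: the rail's centre line lies here while it hangs. Axes: x along the tray from grip to lip (uphill as found), y across, z out of its open top. Its body spans x -118 to -5.5 mm, 80 mm wide, underside at z -22 mm, rims at z -8 mm. Two slides are fixed inside.
- tray_tongue (a point): Top of the tray's tongue at its end, x = 32, z = 8.5 mm from the hook point. The tongue, 60 mm wide and 4 mm thick, runs from the rear wall over the rail; from it the lip, 3.5 mm thick, hangs behind the rail at x = 5.5 to 9 mm, down to z = -6 mm. Axes as tray_hook.
- tray_grip (a point): Centre of the free part of the tray's blue grip: an upright plate along its lower edge, 10 mm thick (tray x), as wide as the tray, its top 14 mm above this point and the tray's rims 23 mm below it along tray z. Pinch it across its 10 mm, fingers along tray z, one inside the tray, one outside. It lies at x = -113, z = +15 mm from the hook point. Axes as tray_hook.
- tray_mid (a point): Middle of the tray's whole length, x = -43, z = -7 mm from the hook point, 15 mm above the underside of its floor. Axes as tray_hook.
- tray: The whole slide tray, 160 g, varying by a quarter; origin and axes as tray_hook.
- mat: Flat mat fixed to the table, dark with a green edge, 215 x 150 x 3 mm; origin at the centre of its underside, x along its length, z up.
- flask_mid (a point): Middle of a square culture flask with green liquid and red cap, 42 x 42 x 89 mm; 45 mm above its base. Bystander.
- beaker_mid (a point): Middle of a small glass beaker, 59 x 53 x 70 mm; 35 mm above its base. Bystander.
- jar_mid (a point): Middle of a sample jar with black lid, 62 mm across, 66 mm high; 33 mm above its base. Bystander.

How it is judged:
By the outcome, as a careful person would: the job done as asked, in the order asked, and still so for the second after the job is handed in, with the robot touching nothing.
It also fails if it takes over 67 s, if anything falls off the work surface, if the arm or the gripper's body presses on something with over 40 N, if the wrist force passes 120 N, or if a joint passes its speed limit or range.

## Robot

A 6-joint arm with a two-finger parallel gripper is mounted at the origin on a cart in front of the work surface, level with it; the furniture and walls round the work are solid. World frame = base frame: x ahead of the robot, y to its left, z up, the work surface at z = 0. Lengths are in m, angles in rad, forces in N, time in s.
With the tool pointing down it reaches from about 0.35 to 0.85 m from the base axis. Payload 8.1 kg.
Tool frame: the origin (TCP) lies at the centre of the arm's flange, where the gripper is bolted on; the fingertips stand 186 mm ahead of it and the grasp point (between the pads) lies 167 mm ahead of it (robot.grasp_offset is the distance from the TCP to the grasp point, in m); z points along the fingers, y is the line along which they close (so a half turn about z gives the same grasp; the last joint's range is limited). The gripper opens to 93 mm and grips with 3 to 60 N. Pads are 15 mm wide; open, the fingers measure 128 mm over their backs; the gripper's body (75 mm by 188 mm) begins 65 mm behind the grasp point.
Start: joints at [-1.425, 0.13, 1.488, -0, 1.523, -0.085], TCP at [0.137, -0.584, 0.405] pointing down, gripper open.
Joint ranges: [-2.96, 2.96], [-0.89, 2.26], [0.02, 2.5], [-1.34, 4.48], [0, 2.73], [-2.66, 2.66]. Speed limits (rad/s): [2.39, 2.39, 2.79, 3.14, 3.14, 3.14].

## Interface

Orientations are given as a rotation vector (axis times angle).
In Python, from plant import robot gives the robot as it stands.
- The arm moves only by the tool drive_tool, never from a script. Its argument "moves" is one flat list of numbers, 7 for each row, row after row: the finger opening in mm, from 0 to 93, then the shift along the tool's x, y, z in mm, then the turn, a rotation vector about the tool's x, y, z in degrees. A call has 1 to 8 rows; each row shifts and turns the commanded pose from where the row before left it, along the tool's axes as they then stand; what a row does not reach is not made up. A row lasts 1/10 s, in which the tool goes at most 50 mm and 8.59 degrees, less where a joint would pass 70% of its speed; a pose out of reach is approached as far as the arm can. A call is refused whole if a number of a shift passes 50 or a number of a turn 8.59, either way. A call with a gripper value outside its range is refused whole. The fingers move at their own pace and stop on an object; "grip_force" is the grip in N (left out, the last holds). Time passes only in rows, so rows that do not move let the fingers close. It gives the time, the measured TCP pose, the force, the opening and the grip force at its end, in the units of the state.
- robot.read_state(): the state, without advancing time (a new reading comes with each control period).
- robot.read_camera(name): name is "scene" or "top" or "wrist"; returns a dict with "color" (420x560x3 uint8, red, green, blue), "depth" (420x560 float32, m along the optical axis (not along the pixel's ray), 0 where there is no reading), "mtx" (3x3 intrinsics, pixels), "dist_coeffs" ([k1, k2, p1, p2, k3] as OpenCV has them; the pictures are not rectified), "R" (3x3) and "t" (3): a world point X has camera coordinates R X + t. Camera axes: x right, y down, z forward; pixel columns grow to the right and rows downward; lengths in m; the calibration is good to about 2 mm. A picture is of the moment at which its call begins.
- robot.close_job(): hands the job in; it is judged then, once.
The state is a dict: "t": time; "q": joint angles; "dq": joint speeds; "joint_torque": joint torques, N m; "tool_pos": TCP position; "orientation": TCP orientation; "force": force on the tool from outside, world axes, zero at the start; "wrist_torque": the same for the moment, N m; "opening": finger opening in m; "gripper_force": force on a finger pad.
Only numpy, scipy, OpenCV 4.12 (cv2) and the standard library are available. Lean on these libraries where they do the work, as an engineer would, in place of code of your own. Each camera call takes 0.05 s, during which the arm holds its last target. There are 200 camera calls.

## Working session

There is one attempt and no reset: what is moved stays moved. The work goes in short steps, Python scripts to look and compute and a tool call to move; the robot and the scene stay as the last step left them, time stands still between calls to the robot, and variables do not carry over. Pictures are saved under pics/ and viewed, at most 10 in all, crops included, and the job is handed in when it is done.

Besides the shell and the picture viewer there is one more tool, called after "Call:" as name(argument=value, ...), one argument or row to a line, values as JSON. drive_tool: Moves the arm, as the interface text tells. Its arguments: {"type":"object","properties":{"moves":{"type":"array","items":{"type":"number"}},"grip_force":{"type":"number"}},"required":["moves"]}

```bash
ls; mkdir -p pics
cat > h.py <<'E'
import numpy as np, cv2, pickle
from scipy.spatial.transform import Rotation as R
from plant import robot
def snap(n,f):
    c=robot.read_camera(n); pickle.dump(c,open(f'pics/{f}.pkl','wb')); cv2.imwrite(f'pics/{f}.png',c['color'][:,:,::-1]); return c
def load(f): return pickle.load(open(f'pics/{f}.pkl','rb'))
def cloud(c):
    h,w=c['depth'].shape; uv=np.mgrid[0:h,0:w][::-1].reshape(2,-1).T.astype(np.float64)
    n=cv2.undistortPoints(uv[:,None],c['mtx'],c['dist_coeffs'])[:,0]
    d=c['depth'].reshape(-1,1); P=np.hstack([n*d,d]); return ((P-c['t'])@c['R']).reshape(h,w,3)
E
python3 - <<'E'
from h import *
a=snap('scene','s0');b=snap('top','t0')
im=np.hstack([a['color'],b['color']])[:,:,::-1]
print(robot.read_state(), robot.grasp_offset)
for c in(a,b): print(-c['R'].T@c['t'])
E
```

```text
pics
{'t': 0.1, 'q': array([-1.42539424e+00,  1.31066137e-01,  1.48915841e+00, -6.34788209e-06,
        1.52296568e+00, -8.53990669e-02]), 'dq': array([ 0.00043014, -0.00252745, -0.00343286, -0.00154329,  0.00122804,
        0.00146938]), 'joint_torque': array([ 2.04648575e-03, -5.61337388e+01, -4.93096983e+01,  7.70620652e-02,
        2.91067717e-02, -2.32646431e-05]), 'tool_pos': array([ 0.13724684, -0.58388862,  0.40381031]), 'orientation': array([-3.11911100e+00, -3.61554091e-01,  8.51881327e-05]), 'force': array([-0.14728912,  0.0991503 , -1.00100272]), 'wrist_torque': array([-0.00273742, -0.01368362, -0.01371959]), 'gripper_force': 0.0, 'opening': 0.09325910339442287} 0.1673
[ 0.09172648 -0.52640338  0.48826609]
[ 5.55188184e-01 -3.97655646e-04  9.59863852e-01]
```

View pics/s0.png

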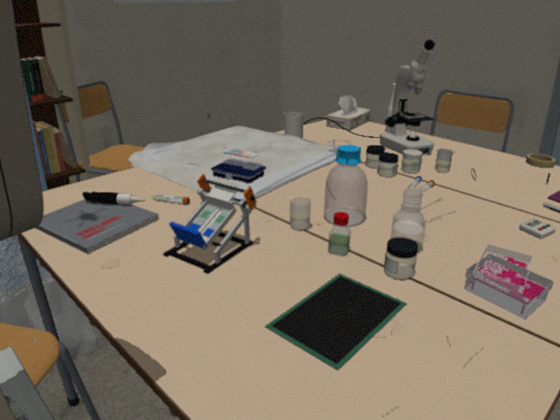

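View pics/t0.png

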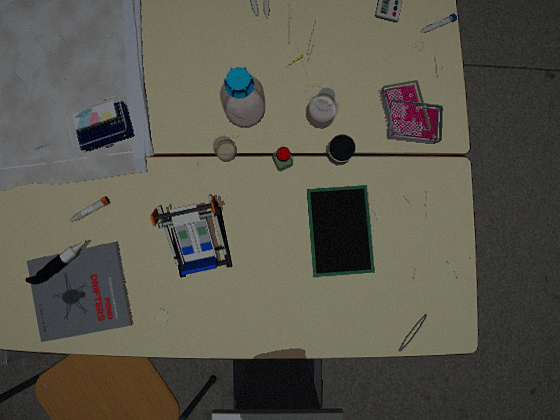

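The scene view shows the stand at about (210,225), with the blue grip at (190,233), and the mat at (338,317). In the top view the stand is at (195,237), the grip at (198,266) and the mat at (341,230). The flask is at (283,157), the beaker at (225,148) and the jar at (341,149).

Run:
```python
from h import *
c=load('t0'); P=cloud(c)
r0,r1,c0,c1=185,290,145,245
im=cv2.resize(c['color'][r0:r1,c0:c1,::-1],None,fx=6,fy=5.7,interpolation=cv2.INTER_CUBIC)
im=cv2.resize(c['color'][r0:r1,c0:c1,::-1],(570,598),interpolation=cv2.INTER_CUBIC)
im=cv2.convertScaleAbs(im,alpha=1.5)
cv2.imwrite('pics/t0c.png',im)
hsv=cv2.cvtColor(c['color'],cv2.COLOR_RGB2HSV)
# mat: green edge
m=cv2.inRange(hsv,(60,80,30),(95,255,200)); m[:170]=0; m[:,:290]=0;m[:,400:]=0
pts=np.argwhere(m)[:,::-1].astype(np.float32); q=cv2.boxPoints(cv2.minAreaRect(pts))
print('green',len(pts))
def onplane(uv,z):
    n=cv2.undistortPoints(np.float64(uv)[:,None],c['mtx'],c['dist_coeffs'])[:,0]
    d=np.hstack([n,np.ones((len(n),1))])@c['R']; o=-c['R'].T@c['t']; return o+d*((z-o[2])/d[:,2])[:,None]
W=onplane(q,.003); print(W.round(4)); print('centre',W.mean(0), np.linalg.norm(np.diff(W,axis=0),axis=1))
# tall orange, blue
for nm,lo,hi in(('blue',(105,150,60),(125,255,255)),('orange',(5,150,60),(18,255,255))):
    m=cv2.inRange(hsv,lo,hi); m[:180]=0;m[290:]=0;m[:,:140]=0;m[:,245:]=0
    n,l,s,ce=cv2.connectedComponentsWithStats(m)
    for i in range(1,n):
        if s[i,4]>6:
            p=P[l==i]; p=p[c['depth'][l==i]>0]; print(nm,s[i],p.mean(0).round(4),p.min(0).round(3),p.max(0).round(3))
for nm,(u,v) in dict(flask=(283,155),beaker=(225,148),jar=(341,149)).items(): print(nm,P[v,u].round(3))
print(P[200:270:5,190].round(3))
```

```text
green 888
[[ 0.6918 -0.0748  0.003 ]
 [ 0.7034 -0.2255  0.003 ]
 [ 0.4888 -0.237   0.003 ]
 [ 0.4791 -0.089   0.003 ]]
centre [ 0.59077809 -0.15657795  0.003     ] [0.15119779 0.21485713 0.14828451]
blue [200 242  13   9  83] [0.5528 0.1613 0.0566] [0.544 0.148 0.051] [0.562 0.175 0.063]
blue [182 246  12   9  79] [0.5433 0.2047 0.0559] [0.534 0.192 0.05 ] [0.553 0.217 0.063]
blue [193 260   8   6  16] [0.5147 0.1811 0.0614] [0.51  0.174 0.045] [0.52  0.19  0.074]
blue [181 260  35  15 163] [0.503  0.1755 0.0812] [0.491 0.136 0.001] [0.521 0.212 0.089]
orange [211 196   5  18  39] [0.6395 0.1349 0.1334] [0.623 0.129 0.102] [0.663 0.14  0.143]
orange [151 209   5  17  36] [0.6113 0.2624 0.1343] [0.597 0.258 0.104] [0.634 0.268 0.144]
flask [ 0.758 -0.016  0.089]
beaker [0.789 0.124 0.032]
jar [ 0.777 -0.152  0.066]
[[ 0.666  0.213 -0.001]
 [ 0.64   0.184  0.127]
 [ 0.629  0.183  0.131]
 [ 0.62   0.186  0.117]
 [ 0.609  0.187  0.114]
 [ 0.6    0.194  0.082]
 [ 0.589  0.194  0.079]
 [ 0.578  0.196  0.069]
 [ 0.566  0.197  0.066]
 [ 0.555  0.197  0.062]
 [ 0.544  0.198  0.057]
 [ 0.532  0.2    0.049]
 [ 0.52   0.201  0.042]
 [ 0.51   0.196  0.067]]
```

View pics/t0c.png

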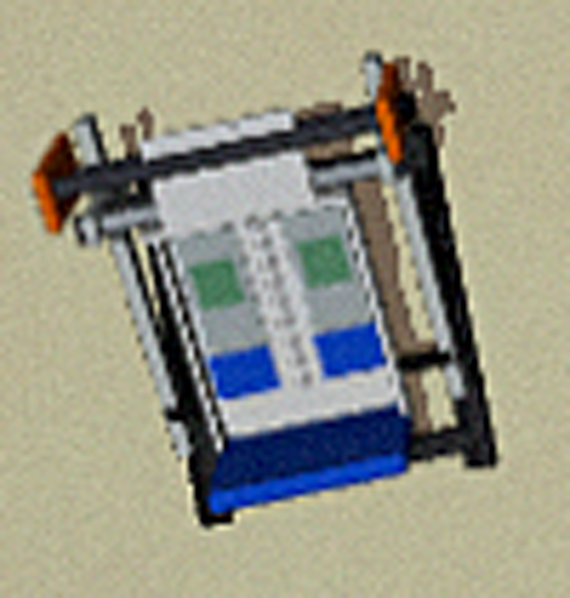

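The enlarged crop shows the stand yawed about 12°, with the grip at the robot side. Its top strip runs from crop pixel (207,505) to (410,462). I'll plan the approach now.

```bash
cat >> h.py <<'E'
def onplane(c,uv,z):
    n=cv2.undistortPoints(np.float64(uv).reshape(-1,1,2),c['mtx'],c['dist_coeffs'])[:,0]
    d=np.hstack([n,np.ones((len(n),1))])@c['R']; o=-c['R'].T@c['t']; return o+d*((z-o[2])/d[:,2])[:,None]
def Rtray(yaw,slope): # columns tray x,y,z; deg; slope = lip end above grip end
    return R.from_euler('ZY',[yaw,-slope],degrees=True).as_matrix()
def tool(Rt): # tool x=tray y, y=tray x, z=-tray z
    return np.column_stack([Rt[:,1],Rt[:,0],-Rt[:,2]])
G=.1673
def tcp(grasp,T): return grasp-G*T[:,2]
def rows(T0,p0,wps):
    """relative per-waypoint: total shift in tool axes(mm), rotvec(deg), and suggested rows n"""
    for p,T in wps:
        sh=T0.T@(p-p0)*1e3; rv=np.degrees(R.from_matrix(T0.T@T).as_rotvec())
        n=int(np.ceil(max(np.linalg.norm(sh)/48,np.linalg.norm(rv)/8.3,1)))
        # equal small rows: same twist each row
        dT=R.from_rotvec(np.radians(rv)/n).as_matrix()
        A=sum(np.linalg.matrix_power(dT,k) for k in range(n)); s=np.linalg.solve(A,sh)
        print(n,'x shift',s.round(2),'turn',(rv/n).round(3)); T0,p0=T,p
def state():
    s=robot.read_state(); return s['tool_pos'],R.from_rotvec(s['orientation']).as_matrix(),s
E
python3 - <<'E'
from h import *
c=load('t0')
f=lambda x,y:(145+x*100/570,185+y*105/598)
W=onplane(c,[f(308,484),f(207,506),f(410,462)],.0835); print(W.round(4))
d=W[1]-W[2]; print('yaw',np.degrees(np.arctan2(-d[0],d[1])))
yaw=12.4; T=tool(Rtray(yaw,25)); Rt=Rtray(yaw,25)
g=W[0]-.014*Rt[:,2]; rail=g-Rt@[-.113,0,.015]; print('grip',g,'rail',rail)
pre=g+.11*Rt[:,2]
p,T0,s=state(); print(p,T0.round(3))
mid=tool(Rtray(-30,0))
rows(T0,p,[(np.array([.42,-.28,.42]),mid),(tcp(pre,T),T)]); print(tcp(pre,T))
E
```

```text
[[0.4998 0.1716 0.0835]
 [0.491  0.2112 0.0835]
 [0.5084 0.1317 0.0835]]
yaw 12.353094631462724
grip [0.50553698 0.17285012 0.07081169] rail [0.61175209 0.19620303 0.10497294]
[ 0.13724684 -0.58388862  0.40381031] [[ 0.973  0.229 -0.   ]
 [ 0.229 -0.973  0.002]
 [ 0.    -0.002 -1.   ]]
9 x shift [ 46.19 -10.71  -1.78] turn [-9.000e-03 -5.000e-03 -5.197e+00]
10 x shift [ 41.82 -13.2    8.6 ] turn [-2.384  0.925 -4.171]
[0.39107876 0.14768485 0.32213084]
```

Call:
drive_tool(
  moves=[93,46.2,-10.7,-1.8,0,0,-5.2,93,46.2,-10.7,-1.8,0,0,-5.2,93,46.2,-10.7,-1.8,0,0,-5.2,93,46.2,-10.7,-1.8,0,0,-5.2,93,46.2,-10.7,-1.8,0,0,-5.2,93,46.2,-10.7,-1.8,0,0,-5.2,93,46.2,-10.7,-1.8,0,0,-5.2,93,46.2,-10.7,-1.8,0,0,-5.2],
  grip_force=30,
)

```text
t: 0.9
tool_pos: [0.4031, -0.3223, 0.4187]
orientation: [-2.785, -1.451, 0.0]
force: [1.5, -0.2, 0.5]
opening: 0.0928
gripper_force: 0.0
```

Call:
drive_tool(
  moves=[93,46.2,-10.7,-1.8,0,0,-5.2,93,41.8,-13.2,8.6,-2.38,0.92,-4.17,93,41.8,-13.2,8.6,-2.38,0.92,-4.17,93,41.8,-13.2,8.6,-2.38,0.92,-4.17,93,41.8,-13.2,8.6,-2.38,0.92,-4.17,93,41.8,-13.2,8.6,-2.38,0.92,-4.17,93,41.8,-13.2,8.6,-2.38,0.92,-4.17,93,41.8,-13.2,8.6,-2.38,0.92,-4.17],
)

```text
t: 1.7
tool_pos: [0.4274, 0.0251, 0.3571]
orientation: [2.076, 2.062, 0.357]
force: [0.2, -0.1, -0.1]
opening: 0.093
gripper_force: 0.0
```

Call:
drive_tool(
  moves=[93,41.8,-13.2,8.6,-2.38,0.92,-4.17,93,41.8,-13.2,8.6,-2.38,0.92,-4.17,93,41.8,-13.2,8.6,-2.38,0.92,-4.17,93,0,0,0,0,0,0,93,0,0,0,0,0,0],
)

```text
t: 2.2
tool_pos: [0.3902, 0.1482, 0.3223]
orientation: [1.77, 2.208, 0.486]
force: [0.2, -0.0, -0.0]
opening: 0.093
gripper_force: 0.0
```

Run:
```python
from h import *
c=snap('wrist','w1'); p,T,s=state(); print(s['t'],p,s['q'],s['force'],s['wrist_torque'])
cv2.imwrite('pics/w1b.png',cv2.convertScaleAbs(cv2.resize(c['color'][:,:,::-1],(800,600),interpolation=cv2.INTER_CUBIC),alpha=1.4))
Tt=tool(Rtray(12.4,25)); g=np.array([.50554,.17285,.07081]); rows(T,p,[(tcp(g-.11*Tt[:,2],Tt),Tt)])
```

```text
2.25 [0.39088062 0.1473514  0.32300198] [ 0.24294864 -0.59869948  2.28774615 -0.01356214  1.0178183   0.03031089] [-0.8992883  -0.4669726  -0.66013245] [-0.05086442  0.07267405 -0.04454759]
1 x shift [ 0.28 -0.12  0.9 ] turn [-0.081  0.021  0.05 ]
```

View pics/w1b.png

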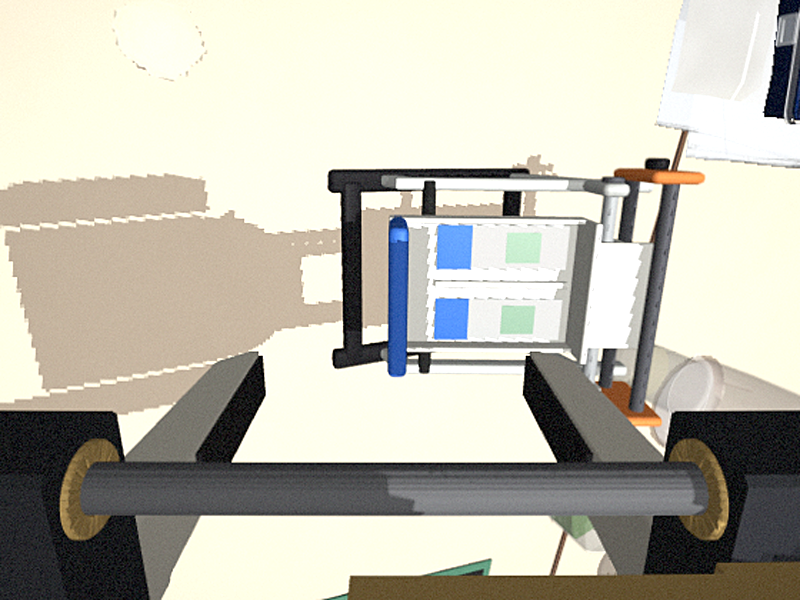

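The wrist view shows the grip plate at x 389–407, y 217–375 in the enlarged picture, parallel to the tool x axis. I'll measure it from depth and pixels.

Run:
```python
from h import *
c=load('w1'); P=cloud(c)
Rt=Rtray(12.4,25); g=np.array([.50554,.17285,.07081])
print('cam in tray axes rel g',Rt.T@(-c['R'].T@c['t']-g))
hsv=cv2.cvtColor(c['color'],cv2.COLOR_RGB2HSV)
m=cv2.inRange(hsv,(105,120,40),(125,255,255)); m[:,:260]=0; m[:,290:]=0
q=((P-g)@Rt)[(m>0)&(c['depth']>0)]*1e3   # tray axes rel. estimated grip
print(len(q),np.percentile(q,[2,25,50,75,98],axis=0).round(1))
top=q[q[:,2]>11]; print('top',len(top),np.percentile(top,[2,50,98],axis=0).round(1))
k=np.polyfit(top[:,1],top[:,0],1); print('slope deg',np.degrees(k[0]))
# rim / floor plane check: white body points
w=((P-g)@Rt)*1e3; reg=w[160:250,300:400].reshape(-1,3); fl=reg[(abs(reg[:,1])<35)&(reg[:,2]<-25)&(reg[:,2]>-40)]
A=np.c_[fl[:,:2],np.ones(len(fl))]; print('floor',np.linalg.lstsq(A,fl[:,2],rcond=None)[0],len(fl))
# blue slide patches & rail
```

```text
cam in tray axes rel g [-0.00097721  0.07939937  0.25716157]
1444 [[ -3.7 -34.9 -10.2]
 [ -1.5 -13.5  12.2]
 [  0.7   7.6  12.9]
 [  3.   27.1  13.4]
 [  5.4  42.   14.5]]
top 1306 [[ -3.7 -34.7  11.3]
 [  0.6   5.3  13. ]
 [  5.   40.3  14.5]]
slope deg 0.3171492357866048
floor [-3.81161072e-03 -3.50833992e-03 -3.30376700e+01] 7831
```

Call:
drive_tool(
  moves=[40,1.8,0.4,15,-0.08,0,0.3,40,0,0,30,0,0,0,40,0,0,30,0,0,0,40,0,0,20,0,0,0,40,0,0,10,0,0,0,40,0,0,6,0,0,0,40,0,0,0,0,0,0,40,0,0,0,0,0,0],
)

```text
t: 3.05
tool_pos: [0.4374, 0.1585, 0.2233]
orientation: [1.779, 2.197, 0.49]
force: [0.6, -0.4, 0.7]
opening: 0.0402
gripper_force: 0.0
```

Run:
```python
from h import *
c=snap('wrist','w2'); p,T,s=state(); print(s['t'],p,s['q'],s['force'],s['wrist_torque'])
cv2.imwrite('pics/w2b.png',cv2.convertScaleAbs(cv2.resize(c['color'][:,:,::-1],(800,600),interpolation=cv2.INTER_CUBIC),alpha=1.4))
Tt=tool(Rtray(12.2,25)); g=np.array([.50554,.17285,.07081])+Rtray(12.2,25)@[.0005,.0015,-.0005]; rows(T,p,[(tcp(g,Tt),Tt)]); print(T)
```

```text
3.1 [0.43732227 0.15875368 0.22347086] [ 0.24296308 -0.28006384  2.25872808 -0.0182793   0.72517196  0.04377434] [-0.24309181  0.15491308  0.70991789] [-0.08988101  0.12193855  0.00266325]
1 x shift [ 0.86 -0.89  0.99] turn [ 0.095 -0.035 -0.166]
[[-0.20901578  0.88575992  0.41441737]
 [ 0.97791064  0.18854666  0.09022712]
 [ 0.00178255  0.42412205 -0.90560328]]
```

View pics/w2b.png

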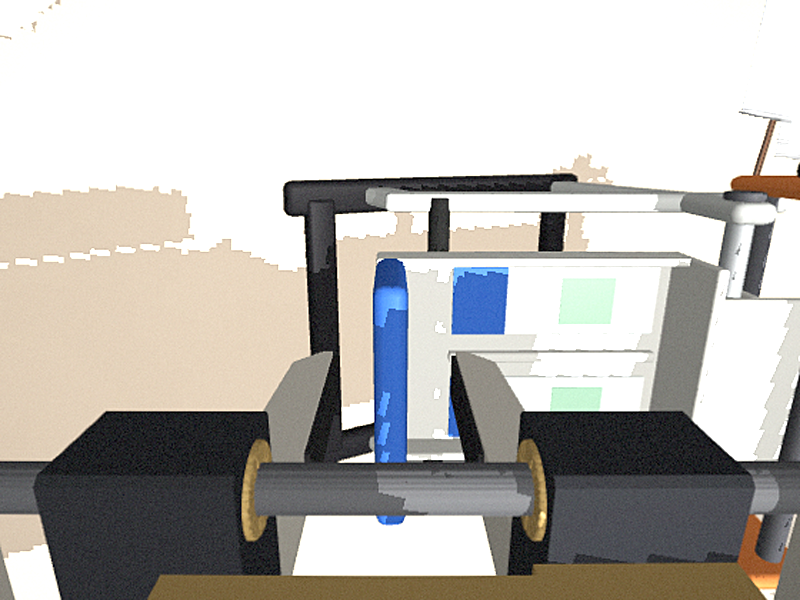

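The plate (x≈391) is centred between the pads (about 333 and 452). Closing.

Call:
drive_tool(
  moves=[8,0,0,0.5,0,0,0,8,0,0,0,0,0,0,8,0,0,0,0,0,0,8,0,0,0,0,0,0,8,0,0,0,0,0,0,8,0,0,0,0,0,0],
  grip_force=40,
)

```text
t: 3.7
tool_pos: [0.4368, 0.1593, 0.2221]
orientation: [1.777, 2.2, 0.489]
force: [-3.3, -0.4, 4.3]
opening: 0.0092
gripper_force: 40.0
```

```bash
cat >> h.py <<'E'
def rep():
    p,T,s=state(); f=T.T@s['force']; m=T.T@s['wrist_torque']
    slope=np.degrees(np.arcsin(T[2,1])); print('t',s['t'],'slope',slope.round(2),'Ftool',f.round(2),'Mtool',m.round(3),'F',s['force'].round(2),'open',round(s['opening']*1e3,2),'gf',s['gripper_force'])
    return p,T,s
E
python3 - <<'E'
from h import *
p,T,s=rep()
g=p+G*T[:,2]; Rt=np.column_stack([T[:,1],T[:,0],-T[:,2]])
# hook point from grasp, relative to measured
print('grasp',g,'hook by grasp (if at grip pt)',g-Rt@[-.113,0,.015],'vs rail est',[.61175,.1962,.10497],s['q'])
E
```

```text
t 3.7 slope 25.0 Ftool [ 0.33 -1.19 -5.35] Mtool [ 0.352  0.039 -0.067] F [-3.33 -0.39  4.35] open 9.24 gf 40.00092387199402
grasp [0.50591444 0.17447734 0.07046048] hook by grasp (if at grip pt) [0.61224438 0.19729088 0.10462898] vs rail est [0.61175, 0.1962, 0.10497] [ 0.24442432 -0.27756158  2.25936196 -0.01827223  0.72362897  0.04391946]
```

Call:
drive_tool(
  moves=[8,0,6.43,-3.83,2,0,0,8,0,6.43,-3.83,2,0,0,8,0,6.43,-3.83,2,0,0,8,0,6.43,-3.83,2,0,0,8,0,0,0,0,0,0,8,0,0,0,0,0,0],
)

```text
t: 4.3
tool_pos: [0.4545, 0.163, 0.2453]
orientation: [1.846, 2.284, 0.343]
force: [0.5, -0.4, -1.7]
opening: 0.0098
gripper_force: 40.0
```

Run:
```python
from h import *
p,T,s=rep(); g=p+G*T[:,2]; Rt=np.column_stack([T[:,1],T[:,0],-T[:,2]]); print(g-Rt@[-.113,0,.015], s['q'])
```

```text
t 4.3 slope 17.02 Ftool [-0.45 -0.11  1.79] Mtool [ 0.051 -0.084 -0.014] F [ 0.5  -0.35 -1.75] open 9.84 gf 39.99929487705231
[0.61225242 0.19712    0.10410296] [ 0.24077962 -0.19754777  2.12655688 -0.00866706  0.9155739   0.03357093]
```

Call:
drive_tool(
  moves=[8,0,6.43,-3.83,2,0,0,8,0,6.43,-3.83,2,0,0,8,0,6.43,-3.83,2,0,0,8,0,6.43,-3.83,2,0,0,8,0,6.43,-3.83,2,0,0,8,0,6.43,-3.83,2,0,0,8,0,0,0,0,0,0,8,0,0,0,0,0,0],
)

```text
t: 5.1
tool_pos: [0.4865, 0.1698, 0.2756]
orientation: [1.939, 2.4, 0.108]
force: [-0.5, 0.4, -0.1]
opening: 0.0095
gripper_force: 40.0
```

```bash
cat > r.py <<'E'
from h import *
p,T,s=rep(); g=p+G*T[:,2]; Rt=np.column_stack([T[:,1],T[:,0],-T[:,2]]); print((g-Rt@[-.113,0,.015]).round(4), s['q'].round(2))
E
python3 r.py
```

```text
t 5.1 slope 5.06 Ftool [ 0.53 -0.42  0.02] Mtool [-0.162 -0.013  0.03 ] F [-0.52  0.43 -0.06] open 9.51 gf 39.999409317970276
[0.6122 0.1971 0.104 ] [ 0.24 -0.04  1.91 -0.    1.19  0.02]
```

Call:
drive_tool(
  moves=[8,0,6.43,-3.83,2,0,0,8,0,6.43,-3.83,2,0,0,8,0,0,0,0,0,0,8,0,0,0,0,0,0],
)

```text
t: 5.5
tool_pos: [0.4984, 0.1724, 0.2842]
orientation: [1.968, 2.436, 0.024]
force: [-0.1, 0.3, -1.6]
opening: 0.0099
gripper_force: 40.0
```

```bash
python3 r.py
```

```text
t 5.5 slope 1.06 Ftool [ 0.31 -0.09  1.64] Mtool [-0.186 -0.013 -0.02 ] F [-0.13  0.29 -1.64] open 9.89 gf 39.999282360076904
[0.6121 0.1971 0.104 ] [0.24 0.02 1.83 0.   1.27 0.02]
```

Call:
drive_tool(
  moves=[8,0,3.2,-1.94,1,0,0,8,0,0,0,0,0,0,8,0,0,0,0,0,0],
)

```text
t: 5.8
tool_pos: [0.5018, 0.1731, 0.2867]
orientation: [-1.973, -2.443, -0.002]
force: [0.3, -0.0, -1.8]
opening: 0.0096
gripper_force: 40.0
```

```bash
python3 r.py
```

```text
t 5.8 slope 0.02 Ftool [-0.1   0.32  1.78] Mtool [-0.028 -0.079  0.052] F [ 0.34 -0.03 -1.78] open 9.6 gf 39.99820053577423
[0.6123 0.1972 0.1044] [0.23 0.03 1.81 0.   1.3  0.02]
```

Call:
drive_tool(
  moves=[8,0,3.2,-1.94,1,0,0,8,0,0,0,0,0,0,8,0,0,0,0,0,0],
)

```text
t: 6.1
tool_pos: [0.5052, 0.1738, 0.2888]
orientation: [-1.967, -2.434, 0.019]
force: [0.3, -0.4, -2.0]
opening: 0.0097
gripper_force: 40.0
```

```bash
python3 r.py
```

```text
t 6.1 slope -0.98 Ftool [-0.44  0.21  1.98] Mtool [-0.03  -0.039 -0.021] F [ 0.26 -0.39 -1.99] open 9.69 gf 39.9981164932251
[0.6125 0.1972 0.1046] [0.23 0.05 1.79 0.   1.32 0.02]
```

Call:
drive_tool(
  moves=[8,0,3.2,-1.94,1,0,0,8,0,0,0,0,0,0,8,0,0,0,0,0,0],
)

```text
t: 6.4
tool_pos: [0.5084, 0.1745, 0.2907]
orientation: [-1.96, -2.426, 0.04]
force: [-0.7, -0.4, -2.6]
opening: 0.0098
gripper_force: 40.0
```

```bash
python3 r.py
```

```text
t 6.4 slope -1.98 Ftool [-0.3  -0.68  2.65] Mtool [-0.013 -0.038  0.03 ] F [-0.7  -0.45 -2.63] open 9.77 gf 39.99809503555298
[0.6126 0.1972 0.1047] [0.23 0.06 1.77 0.   1.34 0.02]
```

Call:
drive_tool(
  moves=[8,0,3.2,-1.94,1,0,0,8,0,0,0,0,0,0,8,0,0,0,0,0,0],
)

```text
t: 6.7
tool_pos: [0.5116, 0.1752, 0.2927]
orientation: [-1.953, -2.417, 0.061]
force: [-0.3, 0.1, -2.4]
opening: 0.0096
gripper_force: 40.0
```

```bash
python3 r.py
```

```text
t 6.7 slope -2.96 Ftool [ 0.2  -0.18  2.38] Mtool [-0.093 -0.053 -0.009] F [-0.33  0.14 -2.37] open 9.63 gf 39.99818444252014
[0.6127 0.1972 0.1048] [0.23 0.08 1.75 0.   1.36 0.02]
```

Call:
drive_tool(
  moves=[8,0,3.2,-1.94,1,0,0,8,0,0,0,0,0,0,8,0,0,0,0,0,0],
)

```text
t: 7.0
tool_pos: [0.5148, 0.1759, 0.2944]
orientation: [-1.945, -2.408, 0.082]
force: [-0.3, -0.4, -2.2]
opening: 0.0093
gripper_force: 40.0
```

```bash
python3 r.py
```

```text
t 7.0 slope -3.97 Ftool [-0.29 -0.21  2.25] Mtool [-0.042 -0.035  0.002] F [-0.3  -0.36 -2.23] open 9.3 gf 39.99805927276611
[0.6126 0.1972 0.1047] [0.23 0.1  1.73 0.   1.38 0.02]
```

Call:
drive_tool(
  moves=[8,0,3.2,-1.94,1,0,0,8,0,0,0,0,0,0,8,0,0,0,0,0,0],
)

```text
t: 7.3
tool_pos: [0.5181, 0.1765, 0.2961]
orientation: [-1.938, -2.399, 0.102]
force: [-0.4, 0.6, -2.4]
opening: 0.0102
gripper_force: 40.0
```

```bash
python3 r.py
```

```text
t 7.3 slope -4.97 Ftool [ 0.7  -0.04  2.42] Mtool [-0.076 -0.049 -0.   ] F [-0.39  0.64 -2.41] open 10.21 gf 39.99819338321686
[0.6127 0.1972 0.1047] [0.23 0.11 1.71 0.   1.4  0.02]
```

Call:
drive_tool(
  moves=[8,0,3.2,-1.94,1,0,0,8,0,0,0,0,0,0,8,0,0,0,0,0,0],
)

```text
t: 7.6
tool_pos: [0.5214, 0.1772, 0.2978]
orientation: [-1.931, -2.39, 0.123]
force: [0.2, 0.5, -1.4]
opening: 0.0094
gripper_force: 40.0
```

```bash
python3 r.py
```

```text
t 7.6 slope -5.97 Ftool [0.41 0.43 1.38] Mtool [-0.105 -0.063 -0.015] F [ 0.19  0.46 -1.42] open 9.41 gf 39.99821662902832
[0.6126 0.1972 0.1047] [0.23 0.13 1.69 0.   1.43 0.02]
```

Call:
drive_tool(
  moves=[8,0,3.2,-1.94,1,0,0,8,0,0,0,0,0,0,8,0,0,0,0,0,0],
)

```text
t: 7.9
tool_pos: [0.5247, 0.178, 0.2993]
orientation: [-1.923, -2.381, 0.143]
force: [1.2, -0.3, -2.6]
opening: 0.0097
gripper_force: 40.0
```

```bash
python3 r.py
```

```text
t 7.9 slope -6.97 Ftool [-0.58  1.39  2.46] Mtool [-0.081 -0.039  0.006] F [ 1.17 -0.33 -2.61] open 9.67 gf 39.99809503555298
[0.6126 0.1972 0.1047] [0.23 0.14 1.67 0.   1.45 0.02]
```

Call:
drive_tool(
  moves=[8,0,3.2,-1.94,1,0,0,8,0,0,0,0,0,0,8,0,0,0,0,0,0],
)

```text
t: 8.2
tool_pos: [0.528, 0.1787, 0.3009]
orientation: [-1.916, -2.371, 0.163]
force: [0.2, -0.1, -1.2]
opening: 0.0098
gripper_force: 40.0
```

```bash
python3 r.py
```

```text
t 8.2 slope -7.97 Ftool [-0.11  0.3   1.13] Mtool [-0.075 -0.112 -0.036] F [ 0.16 -0.08 -1.16] open 9.76 gf 39.99821484088898
[0.6126 0.1972 0.1047] [0.23 0.16 1.65 0.   1.47 0.02]
```

Call:
drive_tool(
  moves=[8,0,3.2,-1.94,1,0,0,8,0,0,0,0,0,0,8,0,0,0,0,0,0],
)

```text
t: 8.5
tool_pos: [0.5314, 0.1794, 0.3024]
orientation: [-1.908, -2.362, 0.184]
force: [0.5, 1.4, -2.9]
opening: 0.0098
gripper_force: 40.0
```

```bash
python3 r.py
```

```text
t 8.5 slope -8.97 Ftool [1.24 1.24 2.76] Mtool [-0.118 -0.039  0.002] F [ 0.51  1.38 -2.92] open 9.77 gf 39.99826669692993
[0.6126 0.1972 0.1047] [0.23 0.18 1.63 0.01 1.49 0.02]
```

Call:
drive_tool(
  moves=[8,0,3.2,-1.94,1,0,0,8,0,0,0,0,0,0,8,0,0,0,0,0,0],
)

```text
t: 8.8
tool_pos: [0.5348, 0.1801, 0.3037]
orientation: [-1.9, -2.352, 0.204]
force: [0.4, -0.4, -1.3]
opening: 0.0101
gripper_force: 40.0
```

```bash
python3 r.py
```

```text
t 8.8 slope -9.98 Ftool [-0.44  0.51  1.19] Mtool [-0.222 -0.096 -0.073] F [ 0.38 -0.37 -1.26] open 10.07 gf 39.99827563762665
[0.6126 0.1972 0.1046] [0.23 0.19 1.61 0.01 1.51 0.02]
```

Call:
drive_tool(
  moves=[8,0,3.2,-1.94,1,0,0,8,0,0,0,0,0,0,8,0,0,0,0,0,0],
)

```text
t: 9.1
tool_pos: [0.5382, 0.1809, 0.3051]
orientation: [-1.892, -2.343, 0.223]
force: [0.6, -0.6, -2.0]
opening: 0.0099
gripper_force: 40.0
```

```bash
python3 r.py
```

```text
t 9.1 slope -10.97 Ftool [-0.74  0.86  1.91] Mtool [-0.184 -0.073  0.011] F [ 0.63 -0.62 -2.04] open 9.95 gf 39.998154044151306
[0.6126 0.1972 0.1046] [0.23 0.21 1.59 0.01 1.53 0.02]
```

```bash
cat > avg.py <<'E'
from h import *
F=[];M=[]
for _ in range(10):
    robot.read_camera('top'); p,T,s=state(); F.append(T.T@s['force']); M.append(T.T@s['wrist_torque'])
print(s['t'],'slope',np.degrees(np.arcsin(T[2,1])).round(2),'F',np.mean(F,0).round(2),'M',np.mean(M,0).round(3),'sd',np.std(M,0).round(3))
E
python3 avg.py
```

```text
9.6 slope -10.97 F [-0.2   0.24  2.38] M [-0.159 -0.079  0.013] sd [0.026 0.035 0.016]
```

Call:
drive_tool(
  moves=[8,0,3.2,-1.94,1,0,0,8,0,0,0,0,0,0,8,0,0,0,0,0,0],
)

```text
t: 9.9
tool_pos: [0.5417, 0.1816, 0.3064]
orientation: [-1.885, -2.333, 0.243]
force: [-0.0, 0.1, -2.0]
opening: 0.0101
gripper_force: 40.0
```

```bash
python3 avg.py
```

```text
10.4 slope -11.97 F [-0.25  0.59  2.08] M [-0.177 -0.067  0.014] sd [0.03  0.025 0.021]
```

Call:
drive_tool(
  moves=[8,0,3.2,-1.94,1,0,0,8,0,0,0,0,0,0,8,0,0,0,0,0,0],
)

```text
t: 10.7
tool_pos: [0.5451, 0.1823, 0.3076]
orientation: [-1.877, -2.323, 0.262]
force: [0.8, -0.8, -2.1]
opening: 0.0098
gripper_force: 40.0
```

```bash
python3 avg.py
```

```text
11.2 slope -12.97 F [0.   0.54 2.22] M [-0.192 -0.052  0.009] sd [0.019 0.02  0.034]
```

Call:
drive_tool(
  moves=[8,0,3.2,-1.94,1,0,0,8,0,0,0,0,0,0,8,0,0,0,0,0,0],
)

```text
t: 11.5
tool_pos: [0.5486, 0.1831, 0.3088]
orientation: [-1.869, -2.313, 0.282]
force: [-1.1, -0.4, -2.5]
opening: 0.0099
gripper_force: 40.0
```

```bash
python3 avg.py
```

```text
12.0 slope -13.98 F [0.11 0.41 2.07] M [-0.229 -0.062  0.018] sd [0.029 0.022 0.043]
```

Call:
drive_tool(
  moves=[8,0,3.2,-1.94,1,0,0,8,0,0,0,0,0,0,8,0,0,0,0,0,0],
)

```text
t: 12.3
tool_pos: [0.5521, 0.1838, 0.3099]
orientation: [-1.861, -2.303, 0.301]
force: [0.2, 0.7, -2.6]
opening: 0.0096
gripper_force: 40.0
```

```bash
python3 avg.py; python3 r.py
```

```text
12.8 slope -14.97 F [0.24 0.51 2.21] M [-0.233 -0.069  0.012] sd [0.032 0.027 0.037]
t 12.8 slope -14.97 Ftool [0.33 0.28 2.07] Mtool [-0.266 -0.073  0.029] F [-0.32  0.27 -2.07] open 9.37 gf 39.99833106994629
[0.6124 0.1972 0.1047] [0.23 0.28 1.51 0.01 1.62 0.02]
```

Call:
drive_tool(
  moves=[8,0,3.2,-1.94,1,0,0,8,0,0,0,0,0,0,8,0,0,0,0,0,0],
)

```text
t: 13.1
tool_pos: [0.5556, 0.1846, 0.3109]
orientation: [-1.852, -2.293, 0.32]
force: [0.0, -0.3, -2.4]
opening: 0.0098
gripper_force: 40.0
```

```bash
python3 avg.py
```

```text
13.6 slope -15.98 F [-0.14  0.94  1.99] M [-0.306 -0.05   0.036] sd [0.027 0.017 0.029]
```

Call:
drive_tool(
  moves=[8,0,2.24,-1.36,0.7,0,0,8,0,0,0,0,0,0,8,0,0,0,0,0,0],
)

```text
t: 13.9
tool_pos: [0.558, 0.1851, 0.3117]
orientation: [-1.847, -2.286, 0.333]
force: [0.1, -0.3, -0.6]
opening: 0.0097
gripper_force: 40.0
```

```bash
python3 avg.py
```

```text
14.4 slope -16.65 F [0.06 1.   0.77] M [-0.497 -0.031  0.009] sd [0.058 0.028 0.024]
```

Clear touch at about 41–41.6° of tilt: Mx jumped by −0.19 N m and Fz dropped. Next I back off about 3.5°, then go square out 14 mm.

Call:
drive_tool(
  moves=[8,0,-3.17,2,-1,0,0,8,0,-3.17,2,-1,0,0,8,0,-3.17,2,-1,0,0,8,0,-1.58,1,-0.5,0,0,8,0,0,0,0,0,0,8,0,0,0,0,0,0],
)

```text
t: 15.0
tool_pos: [0.5454, 0.1824, 0.308]
orientation: [-1.875, -2.321, 0.266]
force: [0.2, 0.3, -2.3]
opening: 0.0097
gripper_force: 40.0
```

```bash
python3 avg.py;python3 r.py
```

```text
15.5 slope -13.18 F [-0.02  0.37  1.93] M [-0.198 -0.05   0.015] sd [0.026 0.026 0.024]
t 15.5 slope -13.18 Ftool [-0.25  0.57  1.69] Mtool [-0.208 -0.076  0.   ] F [ 0.21 -0.21 -1.78] open 9.72 gf 39.99822199344635
[0.6125 0.1972 0.1045] [0.23 0.25 1.55 0.01 1.58 0.02]
```

Call:
drive_tool(
  moves=[8,0,0,-2,0,0,0,8,0,0,-2,0,0,0,8,0,0,-2,0,0,0,8,0,0,0,0,0,0,8,0,0,0,0,0,0],
)

```text
t: 16.0
tool_pos: [0.547, 0.1827, 0.3138]
orientation: [-1.875, -2.321, 0.266]
force: [0.3, 0.7, -1.8]
opening: 0.0096
gripper_force: 40.0
```

```bash
python3 avg.py
```

```text
16.5 slope -13.18 F [0.02 0.42 1.81] M [-0.213 -0.046  0.006] sd [0.024 0.029 0.032]
```

No contact so far. Continuing.

Call:
drive_tool(
  moves=[8,0,0,-2,0,0,0,8,0,0,-2,0,0,0,8,0,0,-2,0,0,0,8,0,0,-2,0,0,0,8,0,0,0,0,0,0,8,0,0,0,0,0,0],
)

```text
t: 17.1
tool_pos: [0.5487, 0.1831, 0.3214]
orientation: [-1.875, -2.321, 0.267]
force: [-1.2, 0.3, -2.5]
opening: 0.0097
gripper_force: 40.0
```

```bash
python3 avg.py
```

```text
17.6 slope -13.18 F [-0.18  0.68  2.63] M [-0.142 -0.047  0.001] sd [0.033 0.026 0.037]
```

Call:
drive_tool(
  moves=[8,0,-3,0,0,0,0,8,0,-3,0,0,0,0,8,0,-3,0,0,0,0,8,0,-3,0,0,0,0,8,0,0,0,0,0,0],
)

```text
t: 18.1
tool_pos: [0.5369, 0.1806, 0.3244]
orientation: [-1.875, -2.321, 0.267]
force: [-0.5, -0.0, -2.3]
opening: 0.0097
gripper_force: 40.0
```

```bash
python3 avg.py
```

```text
18.6 slope -13.17 F [-0.03  0.13  2.54] M [-0.065 -0.05   0.006] sd [0.039 0.034 0.024]
```

Call:
drive_tool(
  moves=[8,0,-5,0,0,0,0,8,0,-5,0,0,0,0,8,0,-5,0,0,0,0,8,0,-6,0,0,0,0,8,0,-6,0,0,0,0,8,0,-6,0,0,0,0,8,0,0,0,0,0,0],
)

```text
t: 19.3
tool_pos: [0.5052, 0.1738, 0.3321]
orientation: [-1.875, -2.322, 0.266]
force: [-0.8, -0.1, -1.9]
opening: 0.0098
gripper_force: 40.0
```

```bash
python3 avg.py
python3 - <<'E'
from h import *
c=snap('scene','s1'); cv2.imwrite('pics/s1c.png',cv2.convertScaleAbs(cv2.resize(c['color'][100:300,80:340,::-1],(780,600),interpolation=cv2.INTER_CUBIC),alpha=1.4))
E
```

```text
19.8 slope -13.19 F [0.03 0.59 1.88] M [-0.191 -0.056  0.011] sd [0.016 0.033 0.02 ]
```

View pics/s1c.png

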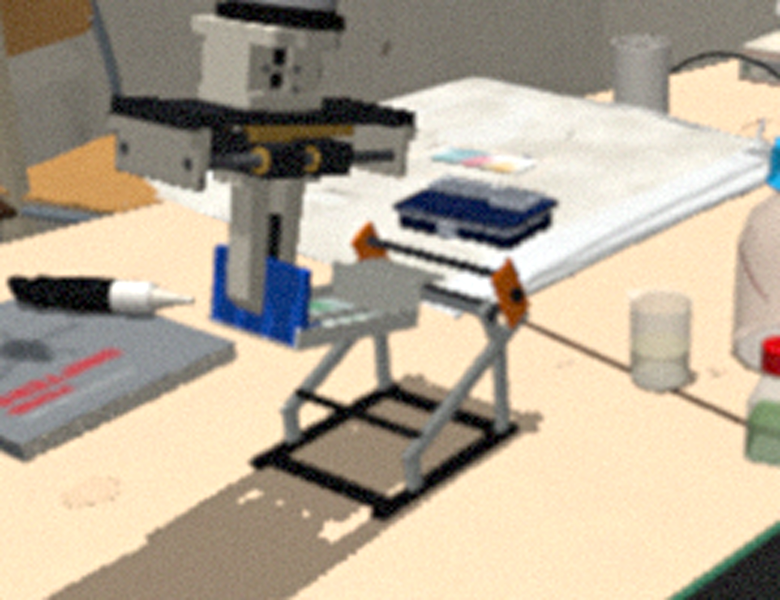

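The tray is off: the tongue end at (415,290) is clear of the rail and yoke. Planning the carry to above the mat.

Run:
```python
from h import *
p,T,s=state()
yaw=3.8; Rm=Rtray(yaw,0); mid=np.array([.5908,-.1566,.003+.015])
hov=mid+[0,0,.05]; g=hov+Rm@[-.070,0,.022]; Tm=tool(Rm)
w1=p+[-.04,-.01,.07]; T1=tool(Rtray(12.2,0))
print(tcp(g,Tm)); rows(T,p,[(p+[-.02,-.004,.03],T),(w1,T1),(tcp(g,Tm)+[0,0,.05],Tm),(tcp(g,Tm),Tm)])
```

```text
[ 0.5209539  -0.16123917  0.2573    ]
1 x shift [  0.34 -26.7  -24.56] turn [0. 0. 0.]
2 x shift [ -0.8  -13.71 -17.95] turn [-6.592 -0.055 -0.03 ]
8 x shift [-41.24   0.78  11.79] turn [0.   0.   1.05]
2 x shift [ 0.  0. 25.] turn [0. 0. 0.]
```

Call:
drive_tool(
  moves=[8,0.2,-13.4,-12.3,0,0,0,8,0.2,-13.4,-12.3,0,0,0,8,0,-7,-9.2,-3.3,0,0,8,0,-7,-9.2,-3.3,0,0,8,0,-7,-9.2,-3.3,0,0,8,0,-7,-9.2,-3.3,0,0,8,0,0,0,0,0,0],
)

```text
t: 20.55
tool_pos: [0.4636, 0.1652, 0.4041]
orientation: [1.973, 2.443, 0.008]
force: [-0.0, 0.4, -1.9]
opening: 0.0096
gripper_force: 40.0
```

Call:
drive_tool(
  moves=[8,-15,0,4,0,0,0.5,8,-30,0,8,0,0,0.7,8,-30,0,8,0,0,0.7,8,-30,0,8,0,0,0.7,8,-30,0,8,0,0,0.7,8,-30,0,8,0,0,0.7,8,-30,0,8,0,0,0.7,8,-30,0,8,0,0,0.7],
)

```text
t: 21.35
tool_pos: [0.5018, -0.0578, 0.3406]
orientation: [-2.086, -2.345, -0.0]
force: [0.9, 0.0, -2.2]
opening: 0.0093
gripper_force: 40.0
```

Call:
drive_tool(
  moves=[8,-30,0,8,0,0,0.7,8,-30,0,8,0,0,0.7,8,-30,0,8,0,0,0.7,8,-15,0,4,0,0,0.5,8,0,0,0,0,0,0,8,0,0,0,0,0,0],
)

```text
t: 21.95
tool_pos: [0.5124, -0.1606, 0.3131]
orientation: [-2.138, -2.297, -0.002]
force: [0.2, 0.4, -2.0]
opening: 0.01
gripper_force: 40.0
```

Run:
```python
from h import *
p,T,s=rep()
Rm=Rtray(3.8,0); Tm=tool(Rm); rows(T,p,[(np.array([.5210,-.1612,.2573]),Tm)])
```

```text
t 21.95 slope -0.07 Ftool [0.43 0.2  1.98] Mtool [ 0.004 -0.039 -0.003] F [ 0.16  0.45 -1.98] open 9.96 gf 39.99823987483978
2 x shift [-0.69  4.28 27.89] turn [-0.035 -0.091  0.152]
```

Call:
drive_tool(
  moves=[8,-0.7,4.3,28,0,0,0.15,8,-0.7,4.2,28,0,0,0.15,8,0,0,0,0,0,0,8,0,0,0,0,0,0],
)

```text
t: 22.35
tool_pos: [0.521, -0.1605, 0.2577]
orientation: [-2.142, -2.294, -0.002]
force: [0.5, 0.2, -1.3]
opening: 0.0099
gripper_force: 40.0
```

Run:
```python
from h import *
a=snap('wrist','w3'); b=snap('top','t3'); p,T,s=rep(); print(p)
x=cv2.convertScaleAbs(cv2.resize(a['color'][:,:,::-1],(400,300)),alpha=1.4)
y=cv2.convertScaleAbs(cv2.resize(b['color'][165:295,285:400,::-1],(398,450),interpolation=cv2.INTER_CUBIC),alpha=1.4)
o=np.zeros((450,798,3),np.uint8); o[:300,:400]=x; o[:,400:]=y; cv2.imwrite('pics/c3.png',o)
```

```text
t 22.45 slope 0.13 Ftool [-0.55  0.37  1.34] Mtool [-0.02  -0.043 -0.013] F [ 0.41 -0.52 -1.34] open 9.67 gf 39.99815762042999
[ 0.52168836 -0.16122595  0.25945402]
```

View pics/c3.png

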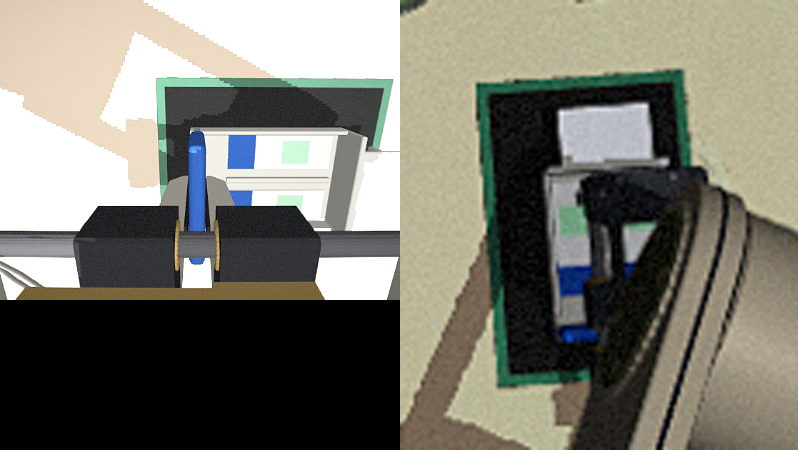

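The wrist half shows the tray level in the hand. In the top half the tongue's far corners are at about (559,109) and (650,103), and the left rim runs from (546,175) to (554,325). It is near the middle of the mat. I'll compute the offset.

Run:
```python
from h import *
c=load('t3'); f=lambda x,y:(285+(x-400)/3.461-.36,165+y/3.4615-.36)
tz=.2585-.1673-.037
A=onplane(c,[f(558,109),f(650,103),f(655,158),f(562,164)],tz+.0305); B=onplane(c,[f(546,176),f(554,325),f(668,160)],tz+.014)
ctr=np.array([.5908,-.1566]); Rm=Rtray(3.8,0)[:2,:2]
print('tongue in mat axes',((A[:,:2]-ctr)@Rm*1e3).round(1)); print('rim',((B[:,:2]-ctr)@Rm*1e3).round(1))
# mat again, in this picture: corners read off crop
M=onplane(c,[f(476,84),f(684,70),f(498,388)],.003); print('mat',((M[:,:2]-ctr)@Rm*1e3).round(1))
# wrist cam: grip top extents and tray yaw in tool axes
w=load('w3'); P=cloud(w); p,T,s=state(); q=((P-(p+G*T[:,2]))@T)*1e3
hsv=cv2.cvtColor(w['color'],cv2.COLOR_RGB2HSV); m=(cv2.inRange(hsv,(105,120,40),(125,255,255))>0)&(w['depth']>0)
b=q[m]; t=b[(b[:,2]<-10)&(b[:,2]>-18)&(abs(b[:,1])<9)]; print('grip in tool',len(t),np.percentile(t,[1,50,99],axis=0).round(1)); k=np.polyfit(t[:,0],t[:,1],1); print(np.degrees(k[0]))
fl=q.reshape(-1,3); 
white=(w['color'].min(2)>110)&(w['depth']>0)
fw=q[white]; fw=fw[(abs(fw[:,0])<34)&(fw[:,1]>15)&(fw[:,1]<100)&(fw[:,2]>25)&(fw[:,2]<45)]
print('floor',np.degrees(np.linalg.lstsq(np.c_[fw[:,:2],np.ones(len(fw))],fw[:,2],rcond=None)[0][:2]),np.median(fw[:,2]),len(fw))
```

```text
tongue in mat axes [[ 75.3  29.9]
 [ 75.2 -30.7]
 [ 39.1 -30.7]
 [ 39.4  30.3]]
rim [[ 33.4  39.1]
 [-64.2  41.6]
 [ 38.3 -42.8]]
mat [[ 106.6   74.8]
 [ 106.6  -75.1]
 [-107.8   75.6]]
grip in tool 2759 [[-35.4  -5.5 -13.2]
 [ 14.9  -1.1 -11.8]
 [ 40.8   3.6 -10.1]]
0.05650807184747688
floor [-0.23079515 -0.50242368] 34.48788845681927 12059
```

The tray sits within about 1 mm of centred. Lowering.

Call:
drive_tool(
  moves=[8,0,0,10,0,0,0,8,0,0,15,0,0,0,8,0,0,12,0,0,0,8,0,0,6,0,0,0,8,0,0,2,0,0,0,8,0,0,0,0,0,0,8,0,0,0,0,0,0],
)

```text
t: 23.15
tool_pos: [0.5213, -0.1616, 0.2129]
orientation: [-2.145, -2.294, -0.002]
force: [-0.1, -0.5, -1.7]
opening: 0.0099
gripper_force: 40.0
```

```bash
python3 avg.py;python3 r.py
```

```text
23.65 slope 0.01 F [ 0.22 -0.15  2.16] M [ 0.011 -0.06   0.031] sd [0.024 0.024 0.03 ]
t 23.65 slope 0.01 Ftool [0.37 0.4  2.37] Mtool [-0.007 -0.039  0.032] F [ 0.38  0.4  -2.37] open 9.89 gf 39.99803602695465
[ 0.6338 -0.1536  0.0303] [-0.4   0.17  1.82  0.    1.16 -0.46]
```

Call:
drive_tool(
  moves=[8,0,0,1,0,0,0,8,0,0,1,0,0,0,8,0,0,0,0,0,0,8,0,0,0,0,0,0],
)

```text
t: 24.05
tool_pos: [0.521, -0.1615, 0.2104]
orientation: [-2.145, -2.293, -0.002]
force: [-0.1, 0.0, -2.0]
opening: 0.0095
gripper_force: 40.0
```

```bash
python3 avg.py;python3 r.py
```

```text
24.55 slope 0.01 F [ 0.09 -0.06  2.04] M [ 0.004 -0.037 -0.025] sd [0.02  0.018 0.026]
t 24.55 slope 0.01 Ftool [-0.08 -0.88  1.6 ] Mtool [ 0.008 -0.051 -0.015] F [-0.88 -0.13 -1.6 ] open 9.81 gf 39.998196959495544
[ 0.6338 -0.1536  0.0283] [-0.4   0.17  1.82  0.    1.16 -0.46]
```

Call:
drive_tool(
  moves=[8,0,0,1,0,0,0,8,0,0,0.5,0,0,0,8,0,0,0,0,0,0,8,0,0,0,0,0,0],
)

```text
t: 24.95
tool_pos: [0.521, -0.1615, 0.209]
orientation: [-2.145, -2.293, -0.002]
force: [-0.0, 1.3, -2.3]
opening: 0.0095
gripper_force: 40.0
```

```bash
python3 avg.py
```

```text
25.45 slope 0.01 F [0.08 0.09 2.06] M [ 0.007 -0.05  -0.011] sd [0.017 0.026 0.013]
```

Call:
drive_tool(
  moves=[8,0,0,0.7,0,0,0,8,0,0,0,0,0,0,8,0,0,0,0,0,0],
)

```text
t: 25.75
tool_pos: [0.521, -0.1615, 0.2083]
orientation: [-2.145, -2.294, -0.002]
force: [-0.2, -0.1, -2.3]
opening: 0.0095
gripper_force: 40.0
```

```bash
python3 avg.py
```

```text
26.25 slope 0.01 F [-0.09 -0.18  2.16] M [-0.002 -0.033 -0.002] sd [0.027 0.033 0.023]
```

Call:
drive_tool(
  moves=[8,0,0,0.6,0,0,0,8,0,0,0,0,0,0,8,0,0,0,0,0,0],
)

```text
t: 26.55
tool_pos: [0.521, -0.1615, 0.2077]
orientation: [-2.145, -2.294, -0.002]
force: [1.1, -0.5, -2.7]
opening: 0.0098
gripper_force: 40.0
```

```bash
python3 avg.py
```

```text
27.05 slope 0.01 F [0.29 0.18 2.13] M [-0.012 -0.043  0.015] sd [0.018 0.028 0.038]
```

Call:
drive_tool(
  moves=[8,0,0,0.5,0,0,0,8,0,0,0,0,0,0,8,0,0,0,0,0,0],
)

```text
t: 27.35
tool_pos: [0.521, -0.1615, 0.2072]
orientation: [-2.145, -2.293, -0.002]
force: [-0.3, -0.0, -1.6]
opening: 0.0097
gripper_force: 40.0
```

```bash
python3 avg.py
```

```text
27.85 slope 0.01 F [0.12 0.15 2.11] M [-0.013 -0.07  -0.002] sd [0.029 0.029 0.029]
```

Call:
drive_tool(
  moves=[8,0,0,0.5,0,0,0,8,0,0,0,0,0,0,8,0,0,0,0,0,0],
)

```text
t: 28.15
tool_pos: [0.5211, -0.1615, 0.2068]
orientation: [-2.145, -2.294, -0.002]
force: [-0.2, 0.2, -0.8]
opening: 0.0101
gripper_force: 40.0
```

```bash
python3 avg.py
```

```text
28.65 slope 0.02 F [-0.32 -0.6   0.27] M [-0.035 -0.032 -0.021] sd [0.024 0.033 0.028]
```

Call:
drive_tool(
  moves=[8,0,0,0.5,0,0,0,8,0,0,0,0,0,0,8,0,0,0,0,0,0],
)

```text
t: 28.95
tool_pos: [0.5211, -0.1615, 0.2068]
orientation: [-2.145, -2.294, -0.002]
force: [-3.1, 1.0, 5.7]
opening: 0.0098
gripper_force: 40.0
```

```bash
python3 avg.py
```

```text
Traceback (most recent call last):
  File "avg.py", line 4, in <module>
    robot.read_camera('top'); p,T,s=state(); F.append(T.T@s['force']); M.append(T.T@s['wrist_torque'])
    ~~~~~~~~~~~~~~~~~^^^^^^^
ValueError: 200 camera calls are used up
```

The tray is seated on the mat, with a press of about 6 N. I've used up the camera calls, so I'll release slowly and retreat straight up, watching the force.

Call:
drive_tool(
  moves=[8,0,0,-0.4,0,0,0,8,0,0,0,0,0,0,14,0,0,0,0,0,0,20,0,0,0,0,0,0,30,0,0,0,0,0,0,36,0,0,0,0,0,0,36,0,0,0,0,0,0],
)

```text
t: 29.8
tool_pos: [0.521, -0.1614, 0.2066]
orientation: [-2.145, -2.294, -0.002]
force: [0.4, 0.2, -0.1]
opening: 0.0349
gripper_force: 0.0
```

```bash
python3 r.py
```

```text
t 29.8 slope 0.01 Ftool [0.21 0.4  0.09] Mtool [-0.089 -0.066 -0.003] F [ 0.39  0.24 -0.09] open 34.95 gf 0.0
[ 0.6338 -0.1536  0.0243] [-0.4   0.17  1.82  0.    1.15 -0.46]
```

Call:
drive_tool(
  moves=[36,0,0,-5,0,0,0,36,0,0,-15,0,0,0,36,0,0,-25,0,0,0,36,0,0,-30,0,0,0,36,0,0,-30,0,0,0,36,0,0,-30,0,0,0,36,0,0,0,0,0,0,36,0,0,0,0,0,0],
)

```text
t: 30.6
tool_pos: [0.5214, -0.1618, 0.3436]
orientation: [2.145, 2.293, 0.004]
force: [-0.2, 0.3, -1.1]
opening: 0.036
gripper_force: 0.0
```

Run:
```python
from h import *
p,T,s=rep(); print(p); print(robot.close_job())
```

```text
t 30.6 slope 0.18 Ftool [ 0.32 -0.16  1.08] Mtool [-0.07  -0.082  0.047] F [-0.17  0.31 -1.08] open 36.0 gf 0.0
[ 0.52136217 -0.16183909  0.3436398 ]
the job is handed in; nothing more can be done
None
```

I felt the stop at about 41° of tilt, unhooked the tray, set it down on the mat (within about 1 mm of centre just before lowering), released it and handed in at 30.6 s; I'd used up the camera calls, so its final position wasn't checked by picture.

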